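# Pack the calibration weight set back into its case

### The arm

A 7-joint arm with a two-finger parallel gripper is mounted at the origin on the work surface. World frame = base frame: x ahead of the robot, y to its left, z up, the work surface at z = 0. Lengths are in mm, angles in rad, forces in N, time in s.
With the tool pointing down it reaches from about 425 to 1025 mm from the base axis. Payload 3.6 kg.
Tool frame: the origin (TCP) lies between the finger pads; the fingertips stand 17 mm ahead of it and the grasp point (between the pads) lies 2 mm behind it; z points along the fingers, y is the line along which they close (so a half turn about z gives the same grasp; the last joint's range is limited). The gripper opens to 85 mm and grips with 20 to 120 N. Pads are 22 mm wide; open, the fingers measure 114 mm over their backs; the gripper's body (76 mm by 85 mm) begins 54 mm behind the grasp point. The pads swing forward as they close: fully open they stand 13 mm farther back than shut.
Start: joints at [1.212, 0.591, 0.048, 1.609, -0.033, 0.943, -0.034], TCP at [190.446, -699.543, 248.302] pointing down, gripper open.
Joint ranges: [-2.69, 2.69], [-0.47, 2.24], [-1.27, 1.36], [0.19, 2.51], [-1.53, 4.68], [0.08, 2.07], [-3.09, 3.09]. Speed limits (rad/s): [2.57, 2.57, 3.14, 3.14, 3.14, 3.14, 3.14].

### API

Orientations are given as a unit quaternion [x, y, z, w].
In Python, from workcell import ctrl gives the robot as it stands. The module is installed in compiled form; this text tells all that it offers. Calls block until the motion is done:
- ctrl.move_pose(position, orientation): joint-space move of the TCP to a pose.
- ctrl.movel(position, attitude=None, vel=150, force_limit=None): straight line of the TCP; attitude=None keeps the orientation; vel is the mean speed in mm/s. With force_limit (N) it stops when the force on the tool has changed by that much, and returns True; else False.
- ctrl.set_joints(angles): joint-space move.
- ctrl.set_gripper(opening, effort=None): finger opening in mm; effort is the grip in N (None keeps the last); returns when the fingers have stopped.
- ctrl.sleep(seconds).
- ctrl.inverse_kinematics(position, orientation): joint angles nearest the present ones, or None.
- ctrl.read_camera(name): name is "side" or "top" or "wrist"; returns a dict with "image" (480x640x3 uint8, blue, green, red), "z_map" (480x640 float32, mm along the optical axis (not along the pixel's ray), 0 where there is no reading), "mtx" (3x3 intrinsics, pixels), "k1" (the pictures are not rectified: a ray, as slopes to the right and down, at radius r is drawn at 1 + k1 r^2 times it, then the intrinsics apply), "view" (4x4, takes a point from world to camera coordinates). Camera axes: x right, y down, z forward; pixel columns grow to the right and rows downward; lengths in mm; the calibration is good to about 2 mm. A picture is of the moment at which its call begins.
A pose or a line that the arm cannot do raises ctrl.MotionError and nothing moves.
- ctrl.hand_in(): hands the job in; it is judged then, once.
Trained networks look in the newest picture that a camera, given by its name, has taken for a name from the list of things; names that differ only in an ending like _2 or _b are one class to them, and where a whole thing is asked for, a point or a joint stands for the part that bears it (a point fixed in the world has none). Each returns a list of dicts, best first, with "confidence" (0 to 1); they miss things now and then, are a little off and sometimes report something else, mostly with a low value. They report only what shows in the picture. A call takes as long as a camera call. They do not tell look-alikes from the thing itself.
- ctrl.spot_in(label, camera): "location" ([column, row] in pixels, amid what is visible of it).
- ctrl.cut_out(label, camera): "mask" (480x640 bool, what is visible of it) and "location" ([column, row] in pixels, amid what is visible of it).
- ctrl.spot_point(label, camera): "location" ([column, row] in pixels: a listed point, or the origin of a listed thing).
Readings, each from a call of its own:
- ctrl.read_time_s(): time.
- ctrl.read_joints(): joint angles.
- ctrl.read_qvel(): joint speeds.
- ctrl.read_joint_torque(): joint torques, N m.
- ctrl.read_eef_pos(): TCP position.
- ctrl.read_tcp_rot(): TCP orientation.
- ctrl.read_wrist_force(): force on the tool from outside, world axes, zero at the start.
- ctrl.read_wrist_torque(): the same for the moment, N m.
- ctrl.read_grip_width(): finger opening in mm.
- ctrl.read_finger_force(): force on a finger pad.
Only numpy, scipy, OpenCV 4.12 (cv2) and the standard library are available. Lean on these libraries where they do the work, as an engineer would, in place of code of your own. Each camera call takes 0.05 s, during which the arm holds its last target. There are 200 camera calls.

### The job

Put the four round steel knob weights back into the wooden weight case, each upright and seated in the round red-floored nest made for its size (largest weight in the largest nest, and so on down to the smallest). Set each one down gently rather than dropping it. Leave the hexagonal weight and the plain knobless plug standing where they are: they do not belong to the set.

Things in the scene. Friction and masses are not known exactly. Their poses are not given: they have to be found in the camera images.
- weight_xl: The largest knob weight: bright steel, standing upright on the table; plain ROUND body 48 mm in diameter and 58 mm high, a thin neck, and on top a round knob 28 mm in diameter and 12 mm thick; 80 mm high in all, about 0.9 kg. Origin: centre of its underside, z up; it is round about z. Easiest gripped by the knob from above.
- weight_l: The second largest knob weight: bright steel, standing upright on the table; plain ROUND body 38 mm in diameter and 46 mm high, a thin neck, and on top a round knob 23 mm in diameter and 11 mm thick; 65 mm high in all, about 0.5 kg. Origin: centre of its underside, z up; it is round about z. Easiest gripped by the knob from above.
- weight_m: The third largest knob weight: bright steel, standing upright on the table; plain ROUND body 28 mm in diameter and 34 mm high, a thin neck, and on top a round knob 18 mm in diameter and 9 mm thick; 50 mm high in all, about 0.2 kg. Origin: centre of its underside, z up; it is round about z. Easiest gripped by the knob from above.
- weight_s: The smallest knob weight: bright steel, standing upright on the table; plain ROUND body 18 mm in diameter and 21 mm high, a thin neck, and on top a round knob 13 mm in diameter and 7 mm thick; 33 mm high in all, about 0.05 kg. Origin: centre of its underside, z up; it is round about z. Easiest gripped by the knob from above.
- nest_xl: The largest of four nests in the wooden case: fixed pale wood block 80 x 80 x 12 mm with a centred red-floored round recess 64 mm wide, 9 mm deep. Origin: centre of its underside, 6 mm above the table, z up; recess floor 3 mm above it. The four blocks lie two by two, 84 mm apart, any block in any corner.
- nest_l: The second largest of four nests in the wooden case: fixed pale wood block 80 x 80 x 12 mm with a centred red-floored round recess 54 mm wide, 9 mm deep. Origin: centre of its underside, 6 mm above the table, z up; recess floor 3 mm above it. The case is dark wood, 190 x 190 mm, fixed, its walls 22 mm high.
- nest_m: The third largest of four nests in the wooden case: fixed pale wood block 80 x 80 x 12 mm with a centred red-floored round recess 43 mm wide, 9 mm deep. Origin: centre of its underside, 6 mm above the table, z up; recess floor 3 mm above it. The case's lid lies open flat on the table on the case's +y side, red-lined, under 25 mm high, without recesses.
- nest_s: The smallest of four nests in the wooden case: fixed pale wood block 80 x 80 x 12 mm with a centred red-floored round recess 31 mm wide, 9 mm deep. Origin: centre of its underside, 6 mm above the table, z up; recess floor 3 mm above it. The blocks are square with the case, which stands turned up to 13 degrees.
- hex_weight: A look-alike that does not belong in the case: bright steel knob weight with a HEXAGONAL body 34 mm across flats (39 mm across corners), 46 mm high, with a round knob 23 mm in diameter, 65 mm high in all, about 0.45 kg, standing upright. Origin: centre of its underside, z up.
- plain_plug: A look-alike that does not belong in the case: plain bright steel cylinder with a flat top and NO knob, 28 mm in diameter, 50 mm high, about 0.24 kg, standing upright. Origin: centre of its underside, z up.
Mind the look-alikes: they are no part of the job. Leave any pink look-alike of the weight_xl alone. Leave any turquoise look-alike of the weight_s alone.

How it is judged (in metres and radians):
At the end, for the whole second after the job is handed in: Each round knob weight is upright (0.1 rad) in the nest of its own size: axes within 12 mm, underside under 3 mm above the recess floor, released, at rest. The hexagonal weight and the plain plug stand upright within 20 mm of where they started (horizontal distance between weight_xl and nest_xl below 0.012 m and z of weight_xl in the frame of nest_xl below 0.006 m and angle between each of weight_xl, weight_l, weight_m, weight_s, hex_weight, plain_plug's own z axis and vertical below 0.1 rad and linear speed of each of weight_xl, weight_l, weight_m, weight_s, hex_weight, plain_plug below 0.02 m/s and horizontal distance between weight_l and nest_l below 0.012 m and z of weight_l in the frame of nest_l below 0.006 m and horizontal distance between weight_m and nest_m below 0.012 m and z of weight_m in the frame of nest_m below 0.006 m and horizontal distance between weight_s and nest_s below 0.012 m and z of weight_s in the frame of nest_s below 0.006 m and distance of each of hex_weight, plain_plug from where it was at the start of the episode below 0.02 m); the robot touches nothing.
It fails at once if a knob weight is dropped into its nest (lands faster than 0.5 m/s) ((horizontal distance between weight_xl and nest_xl below 0.03 m and z of weight_xl in the frame of nest_xl below 0.02 m and linear speed of weight_xl above 0.5 m/s) or (horizontal distance between weight_l and nest_l below 0.03 m and z of weight_l in the frame of nest_l below 0.02 m and linear speed of weight_l above 0.5 m/s) or (horizontal distance between weight_m and nest_m below 0.03 m and z of weight_m in the frame of nest_m below 0.02 m and linear speed of weight_m above 0.5 m/s) or (horizontal distance between weight_s and nest_s below 0.03 m and z of weight_s in the frame of nest_s below 0.02 m and linear speed of weight_s above 0.5 m/s)).
It fails at once if the hexagonal weight is moved more than 20 mm or tipped (distance of hex_weight from where it was at the start of the episode above 0.02 m or angle between hex_weight's own z axis and vertical above 0.3 rad).
It fails at once if the plain plug is moved more than 20 mm or tipped (distance of plain_plug from where it was at the start of the episode above 0.02 m or angle between plain_plug's own z axis and vertical above 0.3 rad).
It also fails if it takes over 112 s, if anything falls off the work surface, if the arm or the gripper's body presses on something with over 40 N, if the wrist force passes 120 N, or if a joint passes its speed limit or range.

## Working session

There is one attempt and no reset: what is moved stays moved. The work goes in short steps, each a Python script; the robot and the scene stay as the last script left them, time stands still between calls to the robot, and variables do not carry over. Pictures are saved under pics/ and viewed, at most 14 in all, crops included, and the job is handed in when it is done.

```bash
mkdir -p pics; cat > h.py <<'E'
import numpy as np, cv2
from workcell import ctrl
def snap(cam, fn=None):
    d=ctrl.read_camera(cam)
    if fn: cv2.imwrite('pics/'+fn,d['image'])
    return d
def ray(d,px):
    m=d['mtx']; p=np.array([(px[0]-m[0,2])/m[0,0],(px[1]-m[1,2])/m[1,1]]); u=p.copy()
    for _ in range(20): u=p/(1+d['k1']*(u@u))
    V=d['view']; R=V[:3,:3]
    return R.T@np.array([u[0],u[1],1.]), -R.T@V[:3,3]
def at_depth(d,px,z=None):
    r,o=ray(d,px)
    if z is None: z=d['z_map'][int(round(px[1])),int(round(px[0]))]
    return o+r*z
def at_height(d,px,h):
    r,o=ray(d,px); return o+r*(h-o[2])/r[2]
def cloud(d):
    H,W=d['z_map'].shape; m=d['mtx']; u,v=np.meshgrid(np.arange(W),np.arange(H))
    p=np.stack([(u-m[0,2])/m[0,0],(v-m[1,2])/m[1,1]],-1); q=p.copy()
    for _ in range(20): q=p/(1+d['k1']*(q**2).sum(-1,keepdims=True))
    c=np.concatenate([q,np.ones((H,W,1))],-1)*d['z_map'][...,None]
    V=d['view']; w=(c-V[:3,3])@V[:3,:3]; w[d['z_map']<=0]=np.nan
    return w
E
python3 - <<'E'
from h import *
for c in ['top','side']:
    d=snap(c,c+'0.png'); print(c,d['mtx'].tolist(),d['k1'],np.round(d['view'],3).tolist())
    for l in ['weight_xl','weight_l','weight_m','weight_s','nest_xl','nest_l','nest_m','nest_s','hex_weight','plain_plug']:
        print(l,[(np.round(r['location'],0).tolist(),round(float(r['confidence']),2),np.round(at_depth(d,r['location']),0).tolist()) for r in ctrl.spot_in(l,c)])
print(ctrl.read_time_s(),ctrl.read_tcp_rot(),ctrl.read_eef_pos())
E
```

```text
top [[437.6456369226767, 0.0, 316.8915165744344], [0.0, 437.6456369226767, 238.16986931384085], [0.0, 0.0, 1.0]] -0.038291418357306 [[-0.026, -1.0, 0.014, -18.109], [-0.999, 0.025, -0.036, 524.046], [0.036, -0.015, -0.999, 891.996], [0.0, 0.0, 0.0, 1.0]]
weight_xl [([280.0, 215.0], 0.88, [566.0, 38.0, 80.0]), ([287.0, 268.0], 0.8, [466.0, 28.0, 78.0]), ([334.0, 196.0], 0.69, [600.0, -66.0, 79.0])]
weight_l [([456.0, 176.0], 0.74, [637.0, -307.0, 64.0]), ([385.0, 189.0], 0.47, [619.0, -172.0, 28.0]), ([416.0, 190.0], 0.41, [618.0, -238.0, 17.0])]
weight_m [([456.0, 176.0], 0.74, [637.0, -307.0, 64.0]), ([385.0, 189.0], 0.47, [619.0, -172.0, 28.0]), ([416.0, 190.0], 0.41, [618.0, -238.0, 17.0])]
weight_s [([456.0, 176.0], 0.74, [637.0, -307.0, 64.0]), ([385.0, 189.0], 0.47, [619.0, -172.0, 28.0]), ([416.0, 190.0], 0.41, [618.0, -238.0, 17.0])]
nest_xl [([225.0, 223.0], 0.74, [559.0, 158.0, 5.0])]
nest_l [([185.0, 224.0], 0.86, [559.0, 240.0, 8.0]), ([186.0, 264.0], 0.85, [476.0, 240.0, 6.0]), ([229.0, 262.0], 0.74, [478.0, 151.0, 9.0]), ([394.0, 268.0], 0.23, [460.0, -182.0, 50.0])]
ne
[... 1379 characters left out ...]
6.0, -182.0, 20.0]), ([390.0, 411.0], 0.57, [429.0, -312.0, 33.0]), ([447.0, 318.0], 0.49, [616.0, -249.0, 21.0])]
nest_xl [([259.0, 226.0], 0.74, [559.0, 158.0, 10.0])]
nest_l [([236.0, 208.0], 0.84, [561.0, 247.0, 11.0]), ([220.0, 235.0], 0.76, [482.0, 175.0, 13.0])]
nest_m [([236.0, 208.0], 0.84, [561.0, 247.0, 11.0]), ([220.0, 235.0], 0.76, [482.0, 175.0, 13.0])]
nest_s [([236.0, 208.0], 0.84, [561.0, 247.0, 11.0]), ([220.0, 235.0], 0.76, [482.0, 175.0, 13.0])]
hex_weight [([274.0, 299.0], 0.56, [434.0, -77.0, 45.0])]
plain_plug [([339.0, 347.0], 0.89, [448.0, -203.0, 36.0])]
1.1 [ 9.91178296e-01  1.32535219e-01 -2.25874038e-05  2.65465709e-05] [ 190.43309125 -699.56214488  248.32312366]
```

View pics/top0.png

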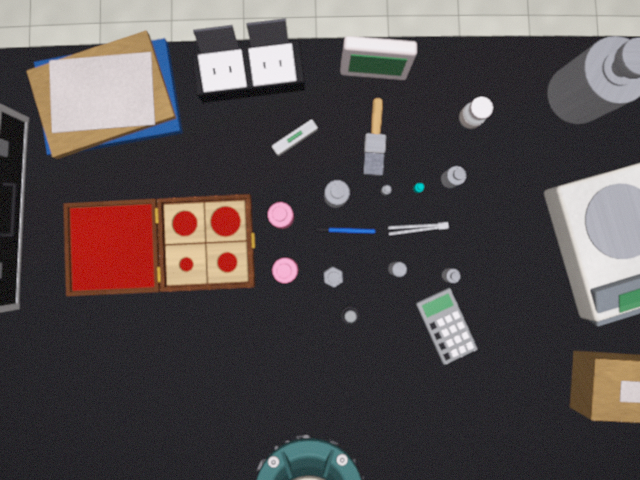

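View pics/side0.png

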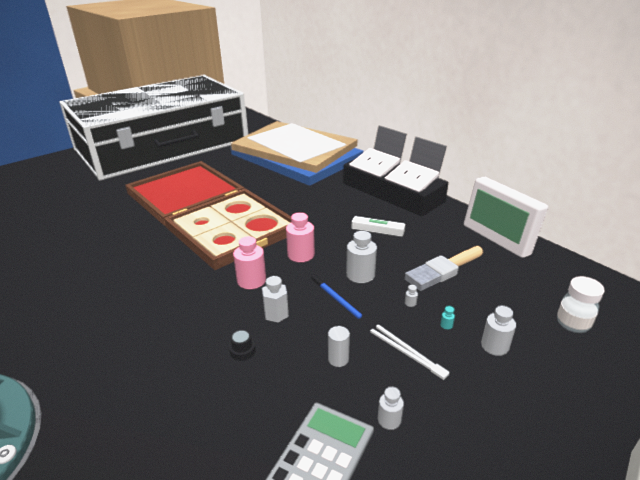

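Top view: the two pinks at (280,215) and (285,270) are look-alikes of weight_xl and the turquoise one at (419,187) is a look-alike of weight_s. All three stay.
- Steel candidates: (336,193) is xl, (455,177) is l, (453,275) is m, (386,190) is s.
- The hexagonal weight is at (334,277) and the knobless plug at (398,268). A black knob at (350,316) is unrelated.
- Red discs: (225,221), (184,223), (227,262) and (186,264) are nests xl, l, m and s by size.

Next I measure these and confirm them in a crop.

```bash
cat > m.py <<'E'
from h import *
import json
K={'xl':(336,193,80,14),'l':(455,177,65,11.5),'m':(453,275,50,9),'s':(386,190,33,6.5)}
T=snap('top'); S=snap('side'); ct,cs=cloud(T),cloud(S)
im=T['image'].astype(int); out={}
for k,(u,v,h,r) in K.items():
    p0=at_height(T,(u,v),h)[:2]; res=[]
    for c in (ct,cs):
        q=c[np.isfinite(c[...,2])]; q=q[(np.hypot(*(q[:,:2]-p0).T)<35)]
        hi=q[q[:,2]>h-6.]; t=hi[:,:2]
        (cx,cy),rad=cv2.minEnclosingCircle(t.astype(np.float32)) if len(t) else ((0,0),0)
        res.append((len(t),t.mean(0).round(1).tolist() if len(t) else 0,(round(cx,1),round(cy,1),round(rad,1)),round(float(q[:,2].max()),1)))
    out['w_'+k]=res[0][1]; print(k,res)
red=((im[...,2]>110)&(im[...,1]<70)&(im[...,0]<70)).astype(np.uint8)
n,lab,st,ce=cv2.connectedComponentsWithStats(red)
cand=[i for i in range(1,n) if 60<st[i,4]<1500 and 160<ce[i][0]<255 and 195<ce[i][1]<290]
cand.sort(key=lambda i:-st[i,4])
for k,i in zip(['xl','l','m','s'],cand):
    p=at_height(T,ce[i],13.5); out['n_'+k]=p[:2].round(1).tolist()
    print('nest',k,st[i].tolist(),p.round(1),'w,h mm',(st[i,2:4]*1.99).round(0))
P=np.array([out['n_'+k] for k in ['xl','l','m','s']])
print(len(cand),np.round(np.linalg.norm(P[:,None]-P[None],axis=-1),1).tolist())
reg=ct[(ct[...,1]<-300)&(ct[...,0]<700)]; print('max h right region',np.nanmax(reg[:,2]))
json.dump(out,open('out.json','w'))
a=cv2.resize(T['image'][160:300,260:480],None,fx=3,fy=3,interpolation=cv2.INTER_CUBIC)
b=cv2.resize(S['image'][215:435,220:530],None,fx=2.1,fy=2.1,interpolation=cv2.INTER_CUBIC)
cv2.imwrite('pics/crop_side.png',b)
E
python3 m.py
```

```text
xl [(165, [610.9, -71.5], (610.9, -71.6, 13.8), 82.0), (172, [608.5, -76.1], (610.5, -74.4, 14.8), 82.1)]
l [(111, [641.9, -314.4], (642.2, -314.6, 12.1), 67.9), (206, [638.7, -316.7], (640.6, -315.6, 12.2), 67.2)]
m [(59, [440.5, -303.1], (439.8, -303.7, 8.8), 51.2), (193, [437.3, -306.0], (438.5, -304.7, 9.7), 51.9)]
s [(31, [619.4, -175.4], (619.6, -175.8, 6.3), 35.3), (54, [617.0, -178.4], (618.4, -177.2, 7.5), 35.3)]
nest xl [211, 207, 29, 29, 636] [563.3 155.9  13.5] w,h mm [58. 58.]
nest l [173, 212, 23, 23, 434] [561.4 240.1  13.5] w,h mm [46. 46.]
nest m [218, 253, 18, 19, 261] [479.5 154.1  13.5] w,h mm [36. 38.]
nest s [180, 258, 13, 13, 120] [477.2 237.9  13.5] w,h mm [26. 26.]
4 [[0.0, 84.2, 83.8, 118.9], [84.2, 0.0, 118.8, 84.2], [83.8, 118.8, 0.0, 83.8], [118.9, 84.2, 83.8, 0.0]]
max h right region 82.9833620827144
```

View pics/crop_side.png

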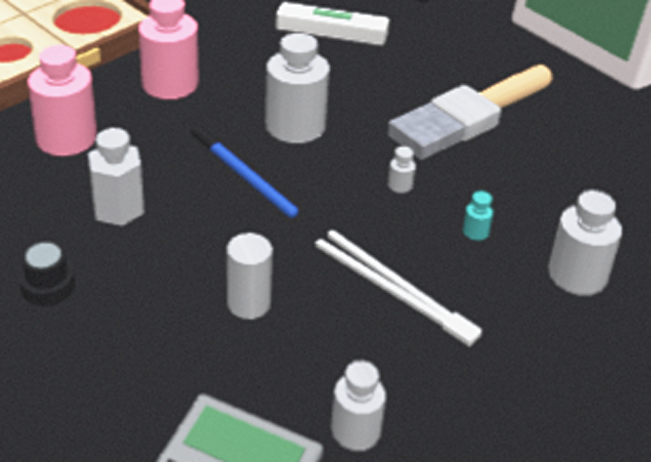

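The crop shows xl at (297,88), s at (401,170), l at (585,245) and m at (359,405), all with round bodies and knobs. The hexagonal one at (117,178) and the knobless plug at (249,275) are ruled out, as are the pink and turquoise ones. Heights agree within 2 mm and the nest spacing is 84 mm, so I'll start with l.

```bash
cat > job.py <<'E'
from h import *
import json
N={k[2:]:np.array(v)+[-.5,-1] for k,v in json.load(open('out.json')).items() if k[0]=='n'}
W={'xl':(610.7,-73.,58,28,80),'l':(641.4,-315.1,46,23,65),'m':(439.2,-304.2,34,18,50),'s':(619.,-176.5,21,13,33)}
Q=[1,0,0,0]; ZC=120
def g(k): return W[k][2]+17+2.5     # TCP height above underside: tips just clear the shoulder
def st(t): print(t,round(ctrl.read_time_s(),1),'w',round(float(ctrl.read_grip_width()),1),'F',np.round(ctrl.read_finger_force(),1),'z',np.round(ctrl.read_eef_pos(),1),'wf',np.round(ctrl.read_wrist_force(),1))
def pick(k,first=False):
    x,y,b,d,h=W[k]; z=g(k)
    ctrl.set_gripper(d+18,60 if k=='xl' else 45 if k=='l' else 30)
    (ctrl.move_pose if first else lambda p,q:ctrl.movel(p,q,vel=300))([x,y,z+ZC],Q)
    ctrl.movel([x,y,z+25],vel=150)
    hit=ctrl.movel([x,y,z],vel=50,force_limit=8); st(f'{k} down hit={hit}')
    ctrl.set_gripper(0 if d<10 else d-6); st('grip')
    ctrl.movel([x,y,z+15],vel=60); st('lift')
    w=ctrl.read_grip_width(); return abs(w-d)<3.5
def place(k):
    x,y,b,d,h=W[k]; z=g(k); n=N[k]
    ctrl.movel([x,y,z+ZC],vel=200)
    ctrl.movel([*n,z+ZC],vel=220)
    ctrl.movel([*n,z+9+20],vel=120); st('above')
    hit=ctrl.movel([*n,z+9-4],vel=20,force_limit=4); st(f'set hit={hit}')
    ctrl.set_gripper(d+10); st('open')
    ctrl.movel([*n,z+ZC],vel=150)
E
python3 - <<'E'
from job import *
print(N); print('ok',pick('l',True))
cv2.imwrite('pics/l1.png',snap('side')['image'])
E
```

```text
{'xl': array([562.8, 154.9]), 'l': array([560.9, 239.1]), 'm': array([479. , 153.1]), 's': array([476.7, 236.9])}
l down hit=False 5.3 w 40.8 F 0.0 z [ 641.3 -315.1   65.2] wf [-0.2  1.   0.4]
grip 5.6 w 20.8 F 43.9 z [ 641.7 -315.    66. ] wf [-0.5  0.4  1.1]
lift 6.0 w 20.9 F 44.2 z [ 641.4 -315.2   80.7] wf [-0.3  0.4 -5. ]
ok True
```

View pics/l1.png

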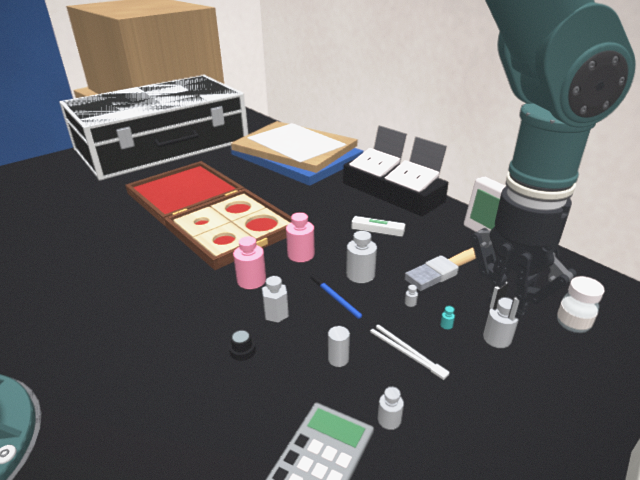

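l is gripped by the knob at (505,300) and hangs upright. Wrist force of about 5 N matches 0.5 kg. Placing it now.

```bash
python3 - <<'E'
from job import *
place('l'); cv2.imwrite('pics/l2.png',cv2.resize(snap('top')['image'][180:310,150:300],None,fx=4,fy=4))
c=cloud(ctrl.read_camera('top')); q=c[np.isfinite(c[...,2])]; q=q[(np.hypot(*(q[:,:2]-N['l']).T)<30)]; t=q[q[:,2]>q[:,2].max()-6]; print(t.mean(0),q[:,2].max(),len(t))
E
```

```text
above 10.3 w 20.9 F 44.3 z [561.6 239.3  95.1] wf [ 0.2  0.5 -5.5]
set hit=True 11.2 w 20.9 F 45.2 z [560.8 239.3  74.8] wf [0.1 0.1 6.3]
open 11.5 w 33.0 F 0.0 z [559.  238.3  73.3] wf [ 1.2  0.3 -0.2]
[538.57713575 222.71329457 569.17788516] 572.7061172084865 38
```

View pics/l2.png

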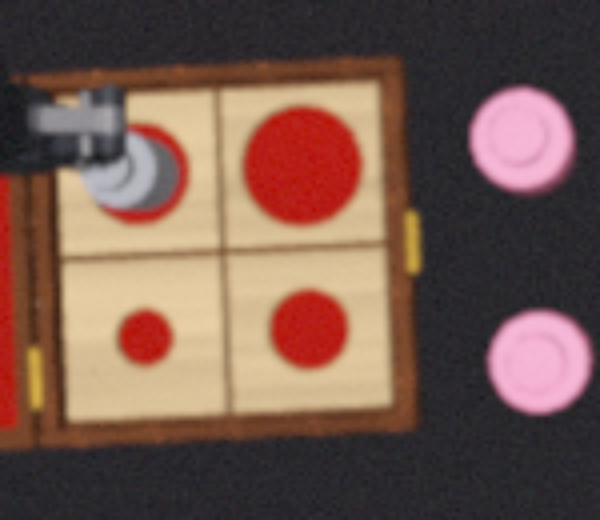

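l stands upright in its nest at (125,170), and the set-down height of 74.8 mm matches the expected 74.5. Now xl, m and s, with checks.

```bash
python3 - <<'E'
from job import *
for k in ['xl','m','s']:
    if not pick(k): print('GRASP?',k); break
    place(k)
cv2.imwrite('pics/e_side.png',snap('side')['image'])
E
```

```text
xl down hit=False 15.4 w 46.0 F 0.0 z [610.6 -73.   77.2] wf [-0.3 -1.1 -0.7]
grip 15.7 w 25.5 F 58.7 z [611.  -72.6  78. ] wf [-0.2  0.6  2.6]
lift 16.1 w 26.1 F 59.5 z [610.5 -73.2  92.4] wf [ 0.8 -0.6 -8. ]
above 18.9 w 25.5 F 59.6 z [563.7 154.9 107.2] wf [-0.7  0.6 -7.7]
set hit=True 19.8 w 25.4 F 60.8 z [562.6 155.2  86.9] wf [0.7 0.9 4.9]
open 20.1 w 38.2 F 0.0 z [560.2 154.1  85.1] wf [-0.5  0.3 -0.7]
m down hit=False 24.4 w 35.8 F 0.0 z [ 439.1 -304.2   53.2] wf [0.2 0.  0.9]
grip 24.7 w 16.0 F 29.2 z [ 439.3 -304.2   53.7] wf [0.4 0.  1.2]
lift 25.1 w 15.9 F 29.3 z [ 439.5 -304.4   69.1] wf [ 0.6 -0.5 -1.4]
above 28.9 w 16.0 F 29.3 z [479.5 153.2  82.9] wf [-0.7  1.1 -1.5]
set hit=True 29.8 w 16.0 F 29.8 z [478.9 153.3  62.6] wf [-0.9 -0.7  4.4]
open 30.1 w 27.8 F 0.0 z [478.1 152.8  62.1] wf [ 0.5 -0.9  0.2]
s down hit=False 34.0 w 31.0 F 0.0 z [ 618.9 -176.6   40.2] wf [0.1 0.4 0.1]
grip 34.3 w 10.7 F 29.2 z [ 619.2 -176.6   40.8] wf [ 0.1 -0.1  0.2]
lift 34.7 w 10.7 F 29.2 z [ 619.5 -176.6   56.3] wf [-0.6  0.3 -0.9]
above 38.4 w 10.5 F 29.2 z [477.2 237.   69.9] wf [-0.3 -0.2  0.2]
set hit=True 39.3 w 10.4 F 29.6 z [476.6 236.9  49.6] wf [-0.   0.6  4.7]
open 39.6 w 23.1 F 0.0 z [475.9 236.6  49.1] wf [-0.9  0.3  0.9]
```

View pics/e_side.png

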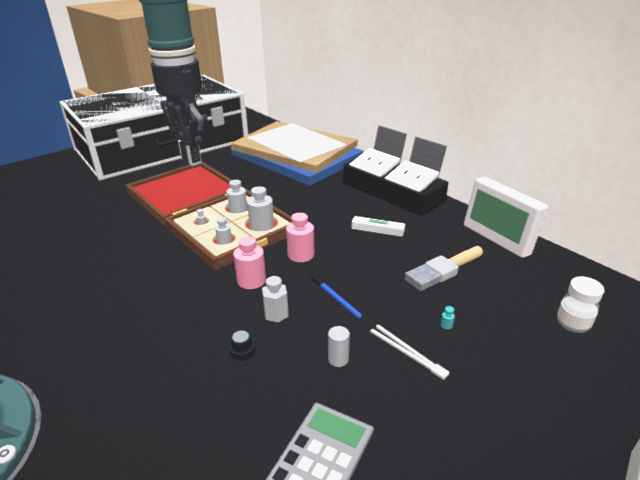

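All four weights stand in the case: xl (261,212), l (236,197), m (222,232), s (201,216). The hexagonal weight and the plug haven't moved. I'll back the arm off, check the knob positions and heights from above, and hand in if they fit.

```bash
python3 - <<'E'
from job import *
ctrl.movel([520,-150,300],vel=250); ctrl.sleep(0.5)
c=cloud(snap('top')); q=c[np.isfinite(c[...,2])]; ok=True
for k,w in W.items():
    p=q[np.hypot(*(q[:,:2]-N[k]).T)<30]; p=p[p[:,2]<120]; p=p[p[:,2]>9+w[4]-4]
    e=p[:,:2].mean(0)-N[k]-[.5,1]; dz=np.median(p[:,2])-9-w[4]; print(k,len(p),e.round(1),dz.round(1))
    ok&=np.hypot(*e)<6 and abs(dz)<4
print(ok)
if ok: print(ctrl.hand_in(), ctrl.read_time_s())
E
```

```text
xl 144 [-1.1 -1.9] -2.0
l 98 [-1.1 -1.4] -1.7
m 55 [-0.7 -1.8] -2.3
s 29 [-0.5 -1.5] -2.1
True
the job is handed in; nothing more can be done
the job is handed in; nothing more can be done
```

All four knob weights are seated upright in the nests of their own size, within about 2 mm of centre by the top camera; the hexagonal weight and plain plug were left standing and the job is handed in, though no verdict came back.

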